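Turn the saucepan handle in and lock it under the keeper

ROBOT

A 6-joint arm with a two-finger parallel gripper is mounted at the origin on the work surface. World frame = base frame: x ahead of the robot, y to its left, z up, the work surface at z = 0. Lengths are in m, angles in rad, forces in N, time in s.
With the tool pointing down it reaches from about 0.375 to 0.975 m from the base axis. Payload 3.8 kg.
Tool frame: the origin (TCP) lies midway between the tips of the shut fingers; the grasp point (between the pads) lies 19 mm behind it; z points along the fingers, y is the line along which they close (so a half turn about z gives the same grasp; the last joint's range is limited). The gripper opens to 85 mm and grips with 20 to 120 N. Pads are 22 mm wide; open, the fingers measure 114 mm over their backs; the gripper's body (76 mm by 85 mm) begins 54 mm behind the grasp point. The pads swing forward as they close: fully open they stand 13 mm farther back than shut.
Start: joints at [1.18, 0.264, 1.604, -0, 1.274, -0.037], TCP at [0.234, 0.633, 0.231] pointing down, gripper open.
Joint ranges: [-2.63, 2.63], [-0.94, 2.18], [0.31, 2.57], [-1.31, 4.45], [0, 2.66], [-2.55, 2.55]. Speed limits (rad/s): [2.57, 2.57, 3.14, 3.14, 3.14, 3.14].

INTERFACE

Orientations are given as a rotation vector (axis times angle).
In Python, from workcell import bot gives the robot as it stands.
- The arm moves only by the tool servo_tool, never from a script. Its argument "series" is a list of rows, each a list of 7 numbers: the shift along the world's x, y, z in units of 0.15 m (1.0 is 0.15 m), then the turn, a rotation vector about the world's x, y, z in units of 180 degrees (1.0 is 180 degrees), then the closure, from 0 (fully open) to 1 (shut). A call has 1 to 20 rows; each row is the pose to reach, as a shift and turn from the pose commanded when the call began, turning the shorter way round; what a row does not reach only later rows make up. A row lasts 1/10 s, in which the tool goes at most 50 mm and 8.59 degrees, less where a joint would pass 70% of its speed; a pose out of reach is approached as far as the arm can. A call with a number of a shift or a turn outside -1 to 1 is refused whole. A call with a gripper value outside its range is refused whole. The fingers move at their own pace and stop on an object; "newtons" is the grip in N (left out, the last holds). Time passes only in rows, so rows that repeat a pose let the fingers close. It gives the time, the measured TCP pose, the force, the opening and the grip force at its end, in the units of the state.
- bot.read_state(): the state, without advancing time (a new reading comes with each control period).
- bot.read_camera(name): name is "scene" or "side" or "wrist"; returns the picture (480x640x3 uint8, red, green, blue); there is no depth.
- bot.camera_info(name): a dict with "vertical_fov" (degrees; the focal length in pixels is half the picture's height over the tangent of half this angle, whatever the lens; pixels are square), "cx", "cy" (the principal point, pixels), "R" (3x3) and "t" (3): a world point X has camera coordinates R X + t. Camera axes: x right, y down, z forward; pixel columns grow to the right and rows downward; lengths in m; the calibration is good to about 2 mm. A picture is of the moment at which its call begins: read the wrist's pose just before it. camera_info takes no time and is no camera call; for the wrist camera it gives the pose at the moment of the call.
- bot.finish_job(): hands the job in; it is judged then, once.
Trained networks look in the newest picture that a camera, given by its name, has taken for a name from the list of things; names that differ only in an ending like _2 or _b are one class to them, and where a whole thing is asked for, a point or a joint stands for the part that bears it (a point fixed in the world has none). Each returns a list of dicts, best first, with "score" (0 to 1); they miss things now and then, are a little off and sometimes report something else, mostly with a low value. They report only what shows in the picture. A call takes as long as a camera call.
- bot.recognise(target, camera): "box" ([left, top, right, bottom] as shares, 0 to 1, of the picture: columns of its width, rows of its height, round what is visible of it).
- bot.trace(target, camera): "mask" (480x640 bool, what is visible of it) and "box" ([left, top, right, bottom] as shares, 0 to 1, of the picture: columns of its width, rows of its height, round what is visible of it).
- bot.mark_of(target, camera): "at" ([row, column] as shares, 0 to 1, of the picture: columns of its width, rows of its height: a listed point, or the origin of a listed thing).
The state is a dict: "time": time; "q": joint angles; "joint_vel": joint speeds; "joint_torque": joint torques, N m; "tool_pos": TCP position; "tcp_rot": TCP orientation; "wrist_force": force on the tool from outside, world axes, zero at the start; "torque": the same for the moment, N m; "width": opening from 0.0 (shut) to 1.0 (fully open); "grip_force": force on a finger pad.
Only numpy, scipy, OpenCV 4.12 (cv2) and the standard library are available. Lean on these libraries where they do the work, as an engineer would, in place of code of your own. Each camera call takes 0.05 s, during which the arm holds its last target. There are 200 camera calls.

TASK

The saucepan's handle hangs over the skillet next to it: swing the handle in to the hob's front, until it lies in line with the place for the handle keeper, with the pan staying flat on its own zone. Then lock it there: pull the keeper's spring collar up, turn it until its arm lies across the handle, and let it down fully home with one prong on either side of the handle. Leave the skillet where it stands.

Things in the scene. Friction and masses are not known exactly. Their poses are not given: they have to be found in the camera images.
- hob: Fixed flat counter-top hob, steel with a black glass top, 400 mm (x) by 600 mm (y), 60 mm high. Origin: centre of its underside. Its own -x side is the front, towards the robot; its own z is up. The saucepan's zone is centred at (50, 100) mm in its frame, the keeper's post at (-80, 210) mm.
- pan: Loose steel saucepan, about 0.9 kg, 150 mm across, 100 mm high. Origin: centre of its underside, 60 mm above the counter. Its straight black handle runs out along its own -x, 95 to 245 mm from the pan's axis, 22 mm wide, 16 mm high, centre line 85 mm above the underside. It swings in as the pan turns on its axis clockwise seen from above, by about 1.0 to 1.55 rad.
- handle_grip (a point): Point on the handle's centre line, 200 mm from the pan's axis: a good place to hold it. The handle runs along this point's x axis.
- handle_mid (a point): Point on the handle's centre line, 130 mm from the pan's axis: where the keeper's arm crosses it when locked.
- saddle (a point): Point fixed to the hob, 145 mm above the counter: the handle must pass through here to be locked. When the handle lies right, it points from the zone's centre along the hob's own -x and handle_mid is here.
- collar_grip (a point): Centre, on the axis, of the knurled round top of the keeper's steel collar: upright, 50 mm diameter, 178 to 225 mm above the counter when home; this point is then 203 mm up and rises with the collar. Below that the collar is 58 mm across and carries the arm: 20 mm wide, top at 171 mm, reaching 145 mm from the axis. Its foot is 84 mm across; a wall on it is 171 mm high.
- fork (a point): Midway between the arm's two prongs, 110 mm from the collar's axis, 145 mm above the counter when the collar is home. The prongs stand in line along the arm, with 40 mm clear between them, 10 mm thick, 20 mm wide, and hang to 137 mm above the counter when home. When locked this point lies at the saddle, within a few mm.
- keeper (a joint): Lift of the collar along its upright axis, m: 0 fully home, at most 0.036. A spring pulls it down: about 7 N at home, 12 N fully up. It can turn only when lifted more than 0.026; let go between its two notches it stays up on the wall segment.
- keeper_turn (a joint): Turn of the collar with its arm, rad, growing anticlockwise seen from above: 0 parked (start), with the arm pointing to the hob's front, 1.396 locked, with the arm pointing to the hob's own -y across the handle. The ends are stops; each notch has about 0.05 rad of play. Light friction.
- skillet: Loose dark skillet, 220 mm across and 42 mm deep, on the hob's right zone, its rim 102 mm above the counter. Origin: centre of its underside. To be left alone.

How it is judged:
On the way:
1. the collar is pulled up with the handle lying at the keeper's place (value of joint keeper above 0.022 m and horizontal distance between handle_mid and saddle below 0.028 m), for 0.1 s.
At the end, for the whole second after the job is handed in: The collar is turned to its locked notch (over 1.3 rad) and fully home (lift under 4 mm), the handle lies between the prongs (handle_mid within 28 mm of fork, seen from above), and the saucepan stands flat on the hob (under 5 mm up, under 0.06 rad of tilt), at rest (value of joint keeper below 0.004 m and value of joint keeper_turn above 1.3 rad and horizontal distance between handle_mid and fork below 0.028 m and z of pan in the frame of hob below 0.065 m and angle between pan's own z axis and vertical below 0.06 rad and linear speed of pan below 0.02 m/s and angular speed of pan below 0.1 rad/s); the robot touches nothing.
It fails at once if the skillet was shifted more than 30 mm (distance of skillet from where it was at the start of the episode above 0.03 m).
It fails at once if the saucepan was lifted or tipped (30 mm or 0.25 rad) (z of pan in the frame of hob above 0.09 m or angle between pan's own z axis and vertical above 0.25 rad).
It also fails if it takes over 58 s, if anything falls off the work surface, if the arm or the gripper's body presses on something with over 40 N, if the wrist force passes 120 N, or if a joint passes its speed limit or range.

## Working session

There is one attempt and no reset: what is moved stays moved. The work goes in short steps, Python scripts to look and compute and a tool call to move; the robot and the scene stay as the last step left them, time stands still between calls to the robot, and variables do not carry over. Pictures are saved under pics/ and viewed, at most 13 in all, crops included, and the job is handed in when it is done.

Besides the shell and the picture viewer there is one more tool, called after "Request:" as a command line: name --pt "numbers of a row" for each row, then --argument value for the rest. servo_tool: Moves the arm, as the interface text tells. Shifts and turns lie within -1 to 1; 1 stands for 0.15 m of shift or 180 degrees of turn. Its arguments: {"type":"object","properties":{"series":{"type":"array","items":{"type":"array","items":{"type":"number"}}},"newtons":{"type":"number"}},"required":["series"]}

```bash
mkdir -p pics; cat > h.py <<'E'
import numpy as np, cv2
from workcell import bot
def ray(cam,at,info=None):
    i=info or bot.camera_info(cam); f=240/np.tan(np.radians(i["vertical_fov"])/2)
    R=np.array(i["R"]);t=np.array(i["t"])
    p=np.array([(at[1]*640-i["cx"])/f,(at[0]*480-i["cy"])/f,1.]); d=R.T@p
    return -R.T@t,d/np.linalg.norm(d)
def tri(rs):
    A=sum(np.eye(3)-np.outer(d,d) for c,d in rs); b=sum((np.eye(3)-np.outer(d,d))@c for c,d in rs)
    X=np.linalg.solve(A,b); return X,[round(float(np.linalg.norm(np.cross(X-c,d)))*1000,1) for c,d in rs]
def atz(r,z): c,d=r; return c+d*(z-c[2])/d[2]
E
python3 - <<'E'
from h import *
ims=[]
for c in("scene","side"):
    im=bot.read_camera(c); ims.append(cv2.resize(im,(400,300)) if 0 else im)
    cv2.imwrite(f"pics/{c}0.png",im[:,:,::-1])
Z=dict(hob=0,pan=.06,handle_grip=.145,handle_mid=.145,collar_grip=.203,fork=.145,skillet=.06,saddle=.145)
for n,z in Z.items():
    rs=[]
    for c in("scene","side"):
        m=bot.mark_of(n,c)
        if m: r=ray(c,m[0]["at"]); rs.append(r); print(n,c,round(m[0]["score"],2),np.round(m[0]["at"],3),atz(r,z).round(3))
    if len(rs)==2: X,e=tri(rs); print("   tri",X.round(3),e)
print(bot.read_state())
E
```

```text
hob scene 0.92 [0.687 0.527] [0.65  0.025 0.   ]
hob side 0.58 [0.615 0.562] [0.641 0.029 0.   ]
   tri [ 0.645  0.03  -0.005] [4.2, 4.2]
pan scene 0.61 [0.619 0.624] [0.684 0.124 0.06 ]
pan side 0.67 [0.495 0.577] [0.682 0.123 0.06 ]
   tri [0.683 0.125 0.058] [0.2, 0.2]
handle_grip scene 0.49 [0.686 0.53 ] [ 0.705 -0.024  0.145]
handle_grip side 0.78 [0.561 0.621] [ 0.666 -0.073  0.145]
   tri [ 0.689 -0.009  0.092] [4.6, 4.6]
handle_mid scene 0.61 [0.628 0.523] [ 0.667 -0.004  0.145]
handle_mid side 0.71 [0.51  0.604] [ 0.668 -0.01   0.145]
   tri [ 0.668 -0.005  0.143] [2.2, 2.2]
collar_grip scene 0.64 [0.341 0.637] [0.553 0.229 0.203]
collar_grip side 0.7 [0.313 0.453] [0.546 0.237 0.203]
   tri [0.547 0.236 0.2  ] [3.3, 3.3]
fork scene 0.85 [0.339 0.544] [0.445 0.194 0.145]
skillet scene 0.76 [0.79  0.419] [ 0.678 -0.126  0.06 ]
skillet side 0.9 [0.682 0.643] [ 0.683 -0.122  0.06 ]
   tri [ 0.68  -0.127  0.066] [0.0, 0.0]
saddle scene 0.92 [0.455 0.552] [0.559 0.116 0.145]
saddle side 0.96 [0.433 0.485] [0.564 0.121 0.145]
   tri [0.563 0.113 0.151] [0.1, 0.1]
{'time': 0.9, 'q': array([ 1.18008748e+00,  2.63850920e-01,  1.60399007e+00, -3.76634539e-05,
        1.27373370e+00, -3.69132502e-02]), 'joint_vel': array([-0.00066673, -0.00192537,  0.00148394, -0.00057186, -0.00112774,
        0.00155323]), 'joint_torque': array([-3.37982647e-04, -5.15043426e+01, -3.67737007e+01, -1.13494175e-04,
        5.64668571e-04,  6.66067479e-06]), 'tool_pos': array([0.23387864, 0.63317502, 0.2313182 ]), 'tcp_rot': array([5.52823002e-01, 3.09253069e+00, 1.55620780e-05]), 'wrist_force': array([-0.29484316, -0.45685449, -0.41758672]), 'torque': array([ 0.01132237, -0.0422439 ,  0.01983454]), 'grip_force': 0.0, 'width': 0.998931817833489}
```

View pics/scene0.png

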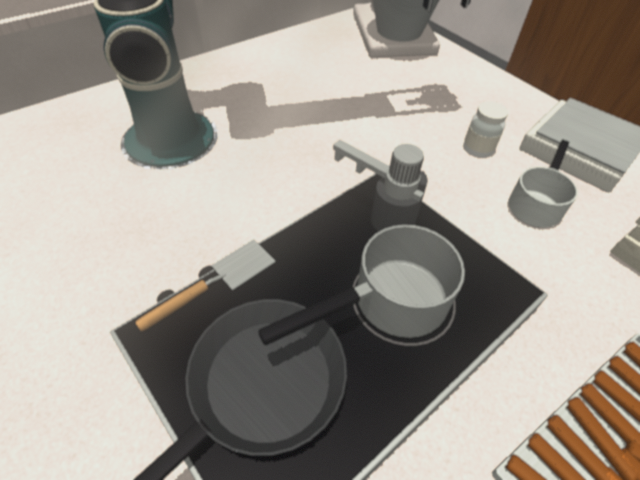

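View pics/side0.png

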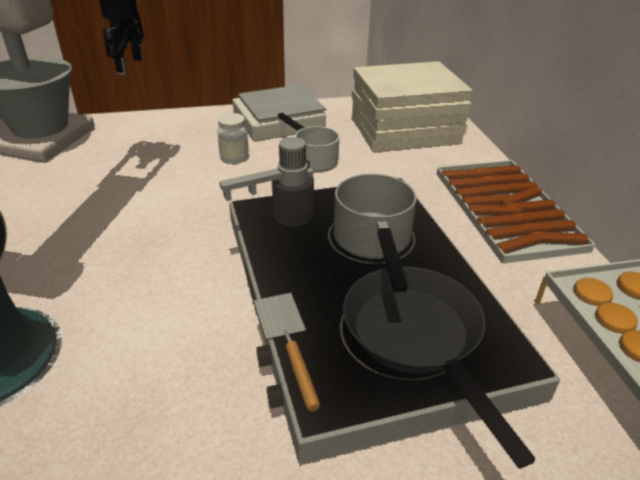

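The scene view shows the saucepan near (405,280), its handle running to (265,338) over the skillet, and the keeper's collar at (405,170) with its arm tip at (340,150). The side view agrees: handle tip at (400,285), collar at (292,155). I'll fly to above the handle and refine the hob's yaw from its corners.

Request:
servo_tool --pt "0.15 -0.3 0.667 0 0 -0.03 0" --pt "0.3 -0.5 0.667 0 0 -0.05 0" --pt "0.45 -0.75 0.667 0 0 -0.07 0" --pt "0.57 -0.944 0.667 0 0 -0.085 0"

```text
time: 1.3
tool_pos: [0.3163, 0.4983, 0.3336]
tcp_rot: [0.96, 2.99, 0.008]
wrist_force: [1.4, 0.2, 0.1]
width: 0.999
grip_force: 0.0
```

```bash
python3 - <<'E'
from h import *
P={"scene":dict(fr=(115,332),bl=(545,294)),"side":dict(fl=(232,203),fr=(302,437),br=(552,380))}
L=dict(fr=(-.2,-.3),fl=(-.2,.3),bl=(.2,.3),br=(.2,-.3))
A=[];B=[]
for c,d in P.items():
    for n,(u,v) in d.items():
        X=atz(ray(c,(v/480,u/640)),.06)[:2]; print(c,n,X.round(3)); A.append(L[n]);B.append(X)
A=np.array(A);B=np.array(B);am=A.mean(0);bm=B.mean(0)
z=np.sum(((B-bm)[:,0]+1j*(B-bm)[:,1])*np.conj((A-am)[:,0]+1j*(A-am)[:,1]));th=np.angle(z)
R=np.array([[np.cos(th),-np.sin(th)],[np.sin(th),np.cos(th)]]);t=bm-R@am
print("yaw",th,"org",t,"res",(B-(A@R.T+t)).round(3).tolist())
for n,p in dict(zone=(.05,.1),post=(-.08,.21),saddle=(-.08,.1)).items(): print(n,R@p+t)
print(bot.read_state()["tool_pos"],bot.read_state()["tcp_rot"])
E
```

```text
scene fr [ 0.48  -0.281]
scene bl [0.818 0.329]
side fl [0.429 0.293]
side fr [ 0.475 -0.283]
side br [ 0.85 -0.26]
yaw 0.07338791239843923 org [0.64600224 0.02235879] res [[0.011, 0.01], [-0.005, -0.007], [0.005, -0.014], [0.007, 0.008], [-0.017, 0.002]]
zone [0.68853545 0.12575572]
post [0.55081994 0.22592777]
saddle [0.55888537 0.11622385]
[0.31625612 0.49830821 0.33360717] [0.96008888 2.98955657 0.00779685]
```

Request:
servo_tool --pt "0.15 -0.25 0 0 0 -0.03 0" --pt "0.3 -0.5 0 0 0 -0.05 0" --pt "0.45 -0.75 0 0 0 -0.07 0" --pt "0.57 -0.944 0 0 0 -0.085 0"

```text
time: 1.7
tool_pos: [0.4016, 0.3545, 0.3307]
tcp_rot: [1.353, 2.834, 0.001]
wrist_force: [-0.4, 0.5, -0.3]
width: 1.001
grip_force: 0.0
```

Request:
servo_tool --pt "0.15 -0.25 0 0 0 -0.03 0" --pt "0.3 -0.5 0 0 0 -0.05 0" --pt "0.45 -0.75 0 0 0 -0.07 0" --pt "0.57 -0.944 0 0 0 -0.085 0"

```text
time: 2.1
tool_pos: [0.4871, 0.2129, 0.3306]
tcp_rot: [1.719, 2.629, 0.0]
wrist_force: [0.1, 0.6, 0.5]
width: 1.0
grip_force: 0.0
```

Request:
servo_tool --pt "0.15 -0.25 0 0 0 -0.03 0" --pt "0.3 -0.5 0 0 0 -0.05 0" --pt "0.45 -0.75 0 0 0 -0.07 0" --pt "0.57 -0.944 0 0 0 -0.085 0" --pt "0.57 -0.944 0 0 0 -0.085 0"

```text
time: 2.6
tool_pos: [0.5734, 0.0697, 0.33]
tcp_rot: [2.056, 2.374, -0.002]
wrist_force: [0.1, 0.2, 0.2]
width: 1.0
grip_force: 0.0
```

```bash
python3 - <<'E'
from h import *
s=bot.read_state();print(s["tool_pos"],s["tcp_rot"],s["q"])
i=bot.camera_info("wrist")
im=bot.read_camera("wrist");cv2.imwrite("pics/w1.png",im[:,:,::-1])
Z=dict(pan=.06,handle_grip=.145,handle_mid=.145,collar_grip=.203,fork=.145,saddle=.145)
for n,z in Z.items():
    m=bot.mark_of(n,"wrist")
    if m: r=ray("wrist",m[0]["at"],i);print(n,round(m[0]["score"],2),np.round(m[0]["at"],3),atz(r,z).round(3))
E
```

```text
[0.57344794 0.06968567 0.32996923] [ 2.05556734e+00  2.37388741e+00 -1.55550651e-03] [ 0.07883684  0.0339843   1.68652525 -0.00172422  1.42079374 -0.06438786]
pan 0.82 [0.363 0.67 ] [0.69  0.123 0.06 ]
handle_grip 0.56 [0.732 0.601] [ 0.659 -0.069  0.145]
handle_mid 0.78 [0.628 0.636] [ 0.671 -0.006  0.145]
collar_grip 0.96 [0.016 0.506] [0.549 0.228 0.203]
fork 0.95 [0.103 0.306] [0.442 0.201 0.145]
```

View pics/w1.png

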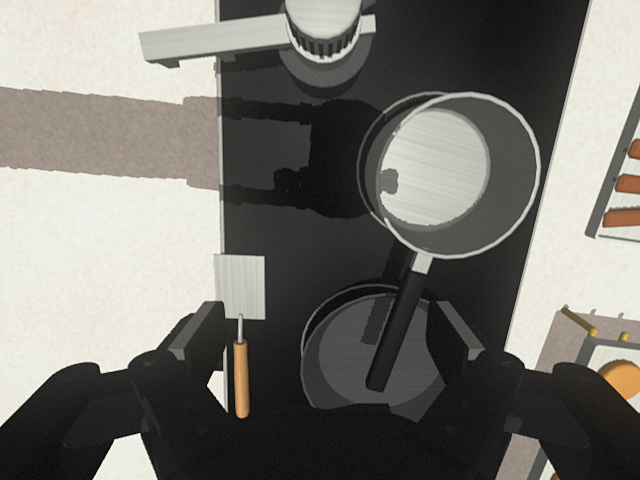

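The wrist view shows the pan at (430,175), the handle from (420,265) to (380,385) and the collar at (322,30), all matching the estimates. Next I'll go over the grip point and down.

Request:
servo_tool --pt "0.2 -0.3 0 0 0 -0.04 0.3" --pt "0.4 -0.6 -0.2 0 0 -0.07 0.3" --pt "0.55 -0.8 -0.4 0 0 -0.09 0.3" --pt "0.553 -0.933 -0.667 0 0 -0.09 0.3" --pt "0.553 -0.933 -0.667 0 0 -0.09 0.3" --pt "0.553 -0.933 -0.667 0 0 -0.09 0.3"

```text
time: 3.55
tool_pos: [0.6532, -0.066, 0.2279]
tcp_rot: [-2.362, -2.065, 0.004]
wrist_force: [0.6, 0.7, 1.1]
width: 0.697
grip_force: 0.0
```

```bash
python3 - <<'E'
from h import *
s=bot.read_state();print(s["tool_pos"],s["tcp_rot"],s["q"],s["width"])
i=bot.camera_info("wrist")
im=bot.read_camera("wrist");cv2.imwrite("pics/w2.png",im[:,:,::-1])
for n,z in dict(pan=.06,handle_grip=.145,handle_mid=.145).items():
    m=bot.mark_of(n,"wrist")
    if m: r=ray("wrist",m[0]["at"],i);print(n,round(m[0]["score"],2),np.round(m[0]["at"],3),atz(r,z).round(3))
E
```

```text
[ 0.65324547 -0.06602527  0.22788947] [-2.36233873 -2.06491556  0.00449001] [-1.38901705e-01  2.34671087e-01  1.64635500e+00  4.70603044e-04
  1.26545765e+00 -4.88575367e-03] 0.696560313321836
handle_grip 0.83 [0.535 0.519] [ 0.657 -0.071  0.145]
handle_mid 0.88 [0.328 0.529] [ 0.669 -0.005  0.145]
```

View pics/w2.png

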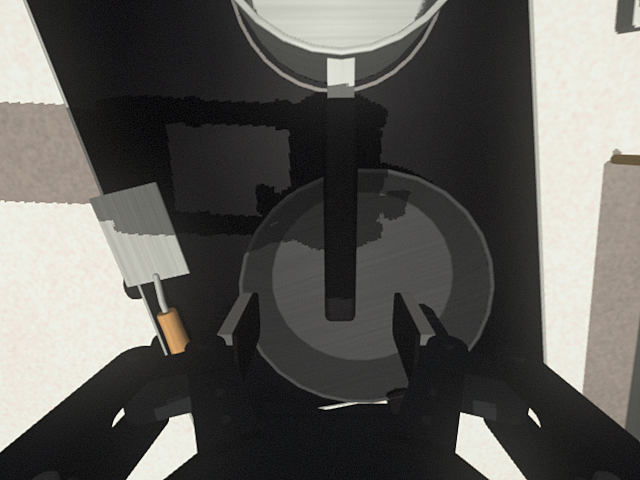

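The handle is vertical in the image at column 341 and the fingers are centred at about 325, so I need roughly 5 mm to +x. Then I descend and grip.

Request:
servo_tool --pt "0.03 -0.03 -0.2 0 0 0 0.3" --pt "0.03 -0.03 -0.45 0 0 0 0.3" --pt "0.03 -0.03 -0.68 0 0 0 0.3" --pt "0.03 -0.03 -0.68 0 0 0 0.3" --pt "0.03 -0.03 -0.68 0 0 0 1" --pt "0.03 -0.03 -0.68 0 0 0 1" --pt "0.03 -0.03 -0.68 0 0 0 1" --pt "0.03 -0.03 -0.68 0 0 0 1" --pt "0.03 -0.03 -0.68 0 0 0 1" --newtons 30

```text
time: 4.65
tool_pos: [0.6611, -0.0716, 0.131]
tcp_rot: [2.362, 2.065, 0.004]
wrist_force: [0.2, -3.0, 6.3]
width: 0.253
grip_force: 35.0
```

```bash
python3 - <<'E'
import numpy as np
C=np.array([.687,.125]);r=.198
f=lambda a:C+r*np.array([np.cos(np.radians(a)),np.sin(np.radians(a))])
for a0 in(262.5,223.5):
    for k in range(1,11): print([*(( f(a0-3.9*k)-f(a0))/.15).round(3).tolist(),0,0,0,round(-3.9*k/180,4),1],end=",")
    print()
E
```

```text
[-0.089, 0.015, 0, 0, 0, -0.0217, 1],[-0.176, 0.035, 0, 0, 0, -0.0433, 1],[-0.262, 0.062, 0, 0, 0, -0.065, 1],[-0.346, 0.095, 0, 0, 0, -0.0867, 1],[-0.427, 0.133, 0, 0, 0, -0.1083, 1],[-0.506, 0.176, 0, 0, 0, -0.13, 1],[-0.581, 0.225, 0, 0, 0, -0.1517, 1],[-0.653, 0.279, 0, 0, 0, -0.1733, 1],[-0.721, 0.337, 0, 0, 0, -0.195, 1],[-0.785, 0.4, 0, 0, 0, -0.2167, 1],
[-0.06, 0.067, 0, 0, 0, -0.0217, 1],[-0.114, 0.138, 0, 0, 0, -0.0433, 1],[-0.164, 0.213, 0, 0, 0, -0.065, 1],[-0.209, 0.291, 0, 0, 0, -0.0867, 1],[-0.248, 0.372, 0, 0, 0, -0.1083, 1],[-0.282, 0.455, 0, 0, 0, -0.13, 1],[-0.31, 0.54, 0, 0, 0, -0.1517, 1],[-0.332, 0.627, 0, 0, 0, -0.1733, 1],[-0.348, 0.716, 0, 0, 0, -0.195, 1],[-0.358, 0.805, 0, 0, 0, -0.2167, 1],
```

Request:
servo_tool --pt "-0.089 0.015 0 0 0 -0.022 1" --pt "-0.176 0.035 0 0 0 -0.043 1" --pt "-0.262 0.062 0 0 0 -0.065 1" --pt "-0.346 0.095 0 0 0 -0.087 1" --pt "-0.427 0.133 0 0 0 -0.108 1" --pt "-0.506 0.176 0 0 0 -0.13 1" --pt "-0.581 0.225 0 0 0 -0.152 1" --pt "-0.653 0.279 0 0 0 -0.173 1" --pt "-0.721 0.337 0 0 0 -0.195 1" --pt "-0.785 0.4 0 0 0 -0.217 1"

```text
time: 5.65
tool_pos: [0.5439, -0.0136, 0.1309]
tcp_rot: [2.917, 1.148, 0.007]
wrist_force: [0.7, -8.3, 5.4]
width: 0.249
grip_force: 36.3
```

```bash
python3 - <<'E'
from h import *
im=bot.read_camera("side");cv2.imwrite("pics/s3.png",im[:,:,::-1])
s=bot.read_state();print(s["tool_pos"],s["tcp_rot"],s["wrist_force"],s["torque"])
rs=[]
for c in("scene","side"):
    if c=="scene": bot.read_camera(c)
    m=bot.mark_of("pan",c)
    if m: r=ray(c,m[0]["at"]);rs.append(r);print(c,m[0]["score"],atz(r,.06))
E
```

```text
[ 0.5421582  -0.01233895  0.13060977] [2.92055372 1.14487056 0.00488151] [-1.44723404 -7.25320104  5.54663191] [-1.36106956 -0.29848951 -0.84386837]
scene 0.74 [0.69243943 0.11625539 0.06      ]
side 0.88 [0.69136458 0.11762299 0.06      ]
```

View pics/s3.png

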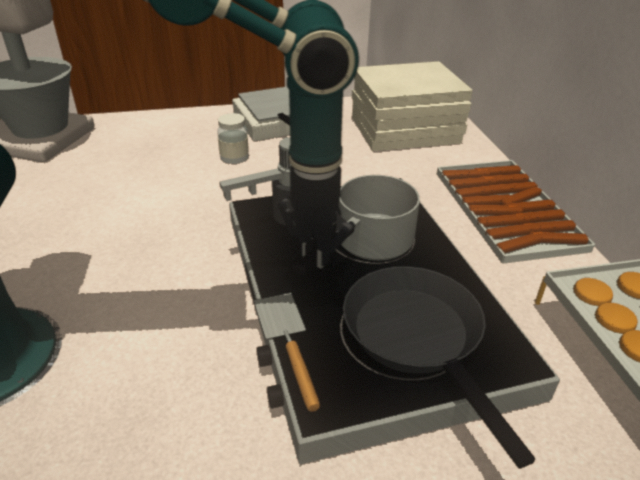

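The side view shows the pan at (380,215) standing flat, the handle in the gripper at (330,235), and the skillet unmoved. I'll do the second half of the swing.

Request:
servo_tool --pt "-0.06 0.067 0 0 0 -0.022 1" --pt "-0.114 0.138 0 0 0 -0.043 1" --pt "-0.164 0.213 0 0 0 -0.065 1" --pt "-0.209 0.291 0 0 0 -0.087 1" --pt "-0.248 0.372 0 0 0 -0.108 1" --pt "-0.282 0.455 0 0 0 -0.13 1" --pt "-0.31 0.54 0 0 0 -0.152 1" --pt "-0.332 0.627 0 0 0 -0.173 1" --pt "-0.345 0.72 0 0 0 -0.195 1" --pt "-0.351 0.82 0 0 0 -0.214 1" --pt "-0.351 0.82 0 0 0 -0.214 1" --pt "-0.351 0.82 0 0 0 -0.214 1"

```text
time: 7.05
tool_pos: [0.4898, 0.1107, 0.1295]
tcp_rot: [3.136, 0.128, 0.004]
wrist_force: [-0.2, -6.5, 5.0]
width: 0.248
grip_force: 39.3
```

```bash
python3 - <<'E'
from h import *
s=bot.read_state();print(s["tool_pos"],s["tcp_rot"],s["wrist_force"],s["torque"])
ii={c:bot.camera_info(c) for c in("scene","side","wrist")}
for c in ii: im=bot.read_camera(c); cv2.imwrite(f"pics/{c}4.png",im[:,:,::-1])
for n,z in dict(pan=.06,handle_mid=.145,saddle=.145,collar_grip=.203,fork=.145).items():
  for c in ii:
    m=bot.mark_of(n,c)
    if m: r=ray(c,m[0]["at"],ii[c]);print(n,c,round(m[0]["score"],2),atz(r,z).round(3))
E
```

```text
[0.48979527 0.11068753 0.12950837] [3.13634572 0.12801387 0.00353666] [-0.2065142  -6.48717518  5.02712552] [-1.2687672 -0.2684525 -0.8931941]
pan scene 0.88 [0.687 0.125 0.06 ]
pan side 0.82 [0.689 0.123 0.06 ]
handle_mid scene 0.73 [0.561 0.111 0.145]
handle_mid side 0.63 [0.556 0.109 0.145]
handle_mid wrist 0.88 [0.557 0.114 0.145]
saddle scene 0.74 [0.557 0.12  0.145]
saddle side 0.74 [0.558 0.106 0.145]
collar_grip scene 0.92 [0.552 0.23  0.203]
collar_grip side 0.75 [0.547 0.222 0.203]
fork scene 0.97 [0.449 0.191 0.145]
fork side 0.72 [0.437 0.207 0.145]
fork wrist 0.68 [0.441 0.201 0.145]
```

View pics/wrist4.png

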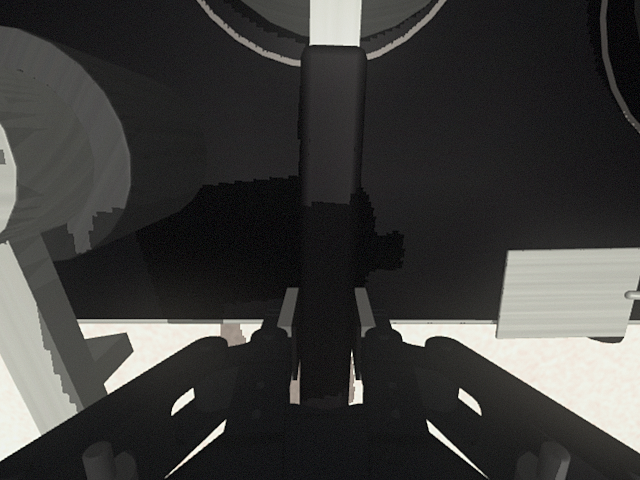

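Handle mid measures about (0.557, 0.115) and the saddle about (0.558, 0.117), so they line up. I'll release, rise and look at the collar.

Request:
servo_tool --pt "0 0 0 0 0 0 0.3" --pt "0 0 0 0 0 0 0.3" --pt "0 0 0 0 0 0 0.3" --pt "0 0 0.3 0 0 0 0.3" --pt "0 0 0.6 0 0 0 0" --pt "0 0 0.9 0 0 0 0" --pt "0 0.3 1 0 0 0 0" --pt "0 0.6 1 0 0 0 0" --pt "0 0.65 1 0 0 0 0" --pt "0 0.65 1 0 0 0 0"

```text
time: 8.95
tool_pos: [0.4882, 0.2107, 0.2776]
tcp_rot: [3.138, 0.135, -0.002]
wrist_force: [0.1, 0.1, -0.6]
width: 0.996
grip_force: 0.0
```

```bash
python3 - <<'E'
from h import *
s=bot.read_state();print(s["tool_pos"],s["tcp_rot"],s["wrist_force"],s["width"])
ii={c:bot.camera_info(c) for c in("wrist",)}
for c in ii: im=bot.read_camera(c); cv2.imwrite(f"pics/{c}5.png",im[:,:,::-1])
for n,z in dict(pan=.06,handle_mid=.145,handle_grip=.145,saddle=.145,collar_grip=.203,fork=.145).items():
  for c in ii:
    m=bot.mark_of(n,c)
    if m: r=ray(c,m[0]["at"],ii[c]);print(n,c,round(m[0]["score"],2),np.round(m[0]["at"],3),atz(r,z).round(4))
E
```

```text
[0.48820336 0.21070177 0.2776485 ] [ 3.13822771e+00  1.35123034e-01 -1.86620293e-03] [ 0.10540741  0.08404136 -0.60181863] 0.9960451384867618
pan wrist 0.65 [0.012 0.694] [0.6894 0.1183 0.06  ]
handle_mid wrist 0.55 [0.327 0.712] [0.5584 0.1141 0.145 ]
handle_grip wrist 0.76 [0.497 0.691] [0.4918 0.1124 0.145 ]
saddle wrist 0.83 [0.324 0.7  ] [0.559 0.12  0.145]
collar_grip wrist 0.7 [0.336 0.479] [0.5483 0.2274 0.203 ]
fork wrist 0.6 [0.595 0.516] [0.4414 0.202  0.145 ]
```

View pics/wrist5.png

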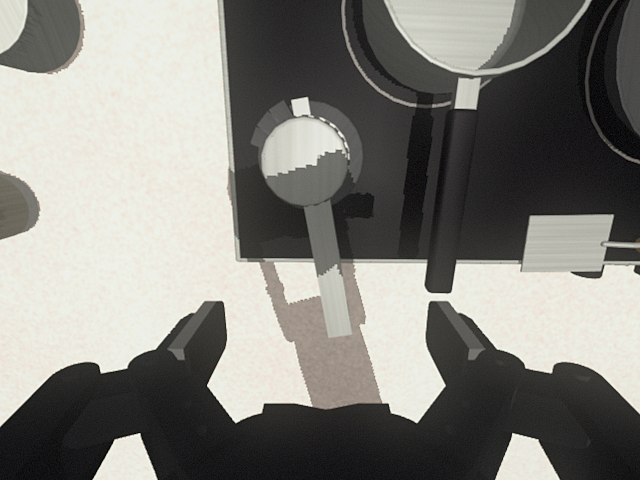

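The wrist view shows the collar top at (305,161), its arm pointing to (340,335), and the handle from (466,110) to (439,290). I'll check the lateral fit more finely from these pixels.

```bash
python3 - <<'E'
from h import *
im=cv2.imread("pics/wrist5.png")
f=lambda u,v,z:atz(ray("wrist",(v/480,u/640)),z)[:2].round(4)
print("collar top",f(305,161,.225))
print("arm mid",f(340,336,.171), f(318,203,.171))
for v in(120,160,200,240,280):
    row=im[v].max(1); xs=np.where(row[425:490]<70)[0]+425
    print(v,row[425:490:4].tolist())
a=f(466,112,.153);b=f(439,288,.153);print(a,b)
y=np.interp(.558,[b[0],a[0]],[b[1],a[1]]);print("handle y at .558",y,"dir",np.arctan2(*(a-b)[::-1]))
E
```

```text
collar top [0.5502 0.2246]
arm mid [0.4086 0.1896] [0.5181 0.2161]
120 [32, 27, 39, 49, 49, 35, 35, 47, 62, 56, 51, 48, 45, 35, 42, 43, 39]
160 [23, 48, 45, 52, 15, 25, 50, 53, 47, 42, 46, 31, 41, 37, 36, 36, 35]
200 [48, 51, 54, 14, 29, 52, 49, 49, 42, 36, 31, 39, 34, 36, 40, 38, 35]
240 [49, 45, 37, 47, 55, 55, 49, 45, 48, 49, 46, 45, 49, 48, 47, 52, 45]
280 [102, 59, 68, 67, 68, 61, 62, 183, 236, 239, 236, 236, 238, 236, 239, 237, 238]
[0.591  0.1127] [0.4506 0.108 ]
handle y at .558 0.11159529914529914 dir 0.033463287242572505
```

The handle lies about 5 mm to the right of the saddle, inside the ±9 mm but tight. I'll regrip it and nudge it.

Request:
servo_tool --pt "0 -0.33 0 0 0 0 0.3" --pt "0 -0.65 0 0 0 0 0.3" --pt "0 -0.65 -0.3 0 0 0 0.3" --pt "0 -0.65 -0.6 0 0 0 0.3" --pt "0 -0.65 -0.85 0 0 0 0.3" --pt "0 -0.65 -0.98 0 0 0 0.3" --pt "0 -0.65 -0.98 0 0 0 1" --pt "0 -0.65 -0.98 0 0 0 1" --pt "0 -0.65 -0.98 0 0 0 1" --pt "0 -0.65 -0.98 0 0 0 1" --pt "0 -0.63 -0.98 0 0 0 1" --pt "0 -0.605 -0.98 0 0 -0.01 1" --pt "0 -0.605 -0.98 0 0 -0.01 1" --pt "0 -0.605 -0.98 0 0 -0.01 1"

```text
time: 10.7
tool_pos: [0.4889, 0.1184, 0.1326]
tcp_rot: [3.14, 0.08, 0.001]
wrist_force: [-3.0, -3.9, 4.6]
width: 0.253
grip_force: 33.1
```

Request:
servo_tool --pt "0 0 0 0 0 0 0.3" --pt "0 0 0 0 0 0 0.3" --pt "0 0 0 0 0 0 0.3" --pt "0 0 0.3 0 0 0 0.3" --pt "0 0 0.6 0 0 0 0" --pt "0 0 0.9 0 0 0 0" --pt "0 0.3 1 0 0 0 0" --pt "0 0.55 1 0 0 0 0" --pt "0 0.6 1 0 0 0 0" --pt "0 0.6 1 0 0 0 0"

```text
time: 11.7
tool_pos: [0.4885, 0.2098, 0.2809]
tcp_rot: [3.14, 0.085, -0.001]
wrist_force: [-1.2, -0.9, 0.1]
width: 0.999
grip_force: 0.0
```

```bash
python3 - <<'E'
from h import *
s=bot.read_state();print(s["tool_pos"],s["tcp_rot"],s["q"])
i=bot.camera_info("wrist");im=bot.read_camera("wrist"); cv2.imwrite("pics/w6.png",im[:,:,::-1])
for n,z in dict(handle_mid=.145,handle_grip=.145,saddle=.145,collar_grip=.203).items():
    m=bot.mark_of(n,"wrist")
    if m: r=ray("wrist",m[0]["at"],i);print(n,round(m[0]["score"],2),np.round(m[0]["at"],3),atz(r,z).round(4))
m=bot.trace("collar_grip","wrist");print(m[0]["box"] if m else 0)
E
```

```text
[0.48848609 0.20982934 0.2809215 ] [ 3.14020049e+00  8.52118748e-02 -7.89724757e-04] [ 3.58904559e-01 -3.64468239e-02  1.84522674e+00 -6.12008473e-05
  1.33336502e+00  1.87545700e+00]
handle_mid 0.91 [0.32  0.697] [0.5577 0.1175 0.145 ]
handle_grip 0.61 [0.493 0.677] [0.4895 0.1182 0.145 ]
collar_grip 0.64 [0.337 0.474] [0.5486 0.2265 0.203 ]
[0.3995, 0.2042, 0.5495, 0.6981]
```

View pics/w6.png

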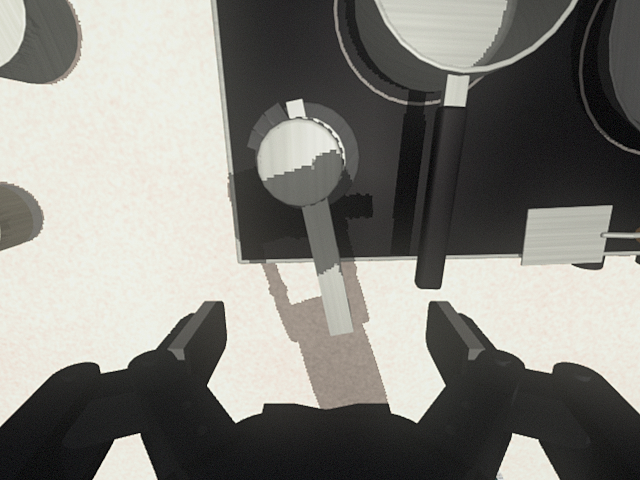

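The handle mid is now at y 0.1175, in line with the saddle. The collar is at (0.549, 0.2265), so I'll go over it, down, and grip.

Request:
servo_tool --pt "0.2 0.06 0 0 0 0 0" --pt "0.4 0.11 0 0 0 0 0" --pt "0.403 0.11 -0.05 0 0 0 0" --pt "0.403 0.11 -0.3 0 0 0 0" --pt "0.403 0.11 -0.5 0 0 0 0" --pt "0.403 0.11 -0.64 0 0 0 0" --pt "0.403 0.11 -0.64 0 0 0 0" --pt "0.403 0.11 -0.64 0 0 0 1" --pt "0.403 0.11 -0.64 0 0 0 1" --pt "0.403 0.11 -0.64 0 0 0 1" --pt "0.403 0.11 -0.64 0 0 0 1" --pt "0.403 0.11 -0.64 0 0 0 1" --newtons 60

```text
time: 13.2
tool_pos: [0.5502, 0.2286, 0.1887]
tcp_rot: [-3.134, -0.08, -0.006]
wrist_force: [-2.6, 8.1, 3.1]
width: 0.575
grip_force: 62.7
```

Request:
servo_tool --pt "0 0.01 0.05 0 0 0 1" --pt "0 0.015 0.1 0 0 0 1" --pt "0 0.015 0.15 0 0 0 1" --pt "0 0.015 0.2 0 0 0 1" --pt "0 0.015 0.22 0 0 0 1" --pt "0 0.015 0.22 0 0 0 1" --pt "0 0.015 0.22 0 0 0 1" --pt "0 0.015 0.22 0 0 0 1"

```text
time: 14.0
tool_pos: [0.55, 0.2287, 0.2178]
tcp_rot: [-3.138, -0.08, -0.003]
wrist_force: [5.4, 3.4, -11.4]
width: 0.567
grip_force: 63.9
```

Request:
servo_tool --pt "0 0 0.012 0 0 0 1" --pt "0 0 0.012 0 0 0.025 1" --pt "0 0 0.012 0 0 0.05 1" --pt "0 0 0.012 0 0 0.075 1" --pt "0 0 0.012 0 0 0.1 1" --pt "0 0 0.012 0 0 0.125 1" --pt "0 0 0.012 0 0 0.15 1" --pt "0 0 0.012 0 0 0.175 1" --pt "0 0 0.012 0 0 0.2 1" --pt "0 0 0.012 0 0 0.22 1"

```text
time: 15.0
tool_pos: [0.5496, 0.2295, 0.2194]
tcp_rot: [-2.923, -1.142, -0.004]
wrist_force: [4.7, 7.0, -11.5]
width: 0.571
grip_force: 63.8
```

```bash
python3 - <<'E'
from h import *
s=bot.read_state();print(s["tool_pos"],s["tcp_rot"],s["wrist_force"],s["torque"])
im=bot.read_camera("scene"); cv2.imwrite("pics/sc7.png",im[:,:,::-1])
E
```

```text
[0.54960986 0.22950542 0.21940995] [-2.92284567 -1.14203698 -0.00350176] [  4.7282707    7.02760451 -11.45222153] [ 1.6889421  -0.37166161 -0.04052406]
```

View pics/sc7.png

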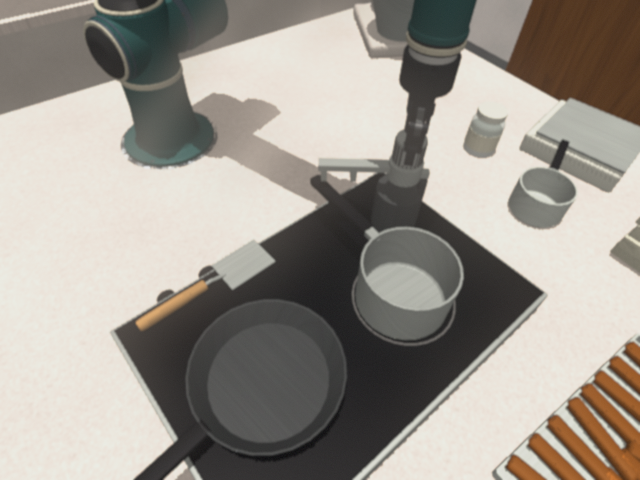

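The scene view shows the collar lifted and its arm swung to (320,165), halfway round. The handle ends at (318,182), and pan and skillet are in place. I'll continue to the stop.

Request:
servo_tool --pt "0 0 0 0 0 0.025 1" --pt "0 0 0 0 0 0.05 1" --pt "0 0 0 0 0 0.075 1" --pt "0 0 0 0 0 0.1 1" --pt "0 0 0 0 0 0.125 1" --pt "0 0 0 0 0 0.15 1" --pt "0 0 0 0 0 0.175 1" --pt "0 0 0 0 0 0.195 1" --pt "0 0 0 0 0 0.21 1" --pt "0 0 0 0 0 0.225 1" --pt "0 0 0 0 0 0.228 1" --pt "0 0 0 0 0 0.228 1"

```text
time: 16.25
tool_pos: [0.5487, 0.2299, 0.219]
tcp_rot: [-2.342, -2.087, -0.003]
wrist_force: [4.3, 9.0, -10.7]
width: 0.569
grip_force: 64.0
```

```bash
python3 - <<'E'
from h import *
s=bot.read_state();print(s["tool_pos"],s["tcp_rot"],s["wrist_force"],s["torque"])
im=bot.read_camera("wrist"); cv2.imwrite("pics/w8.png",im[:,:,::-1])
E
```

```text
[0.54870559 0.22989131 0.21903534] [-2.34206926 -2.08687488 -0.00332711] [  4.30784994   9.00422045 -10.68455037] [ 1.44249742  0.15802804 -1.20916378]
```

View pics/w8.png

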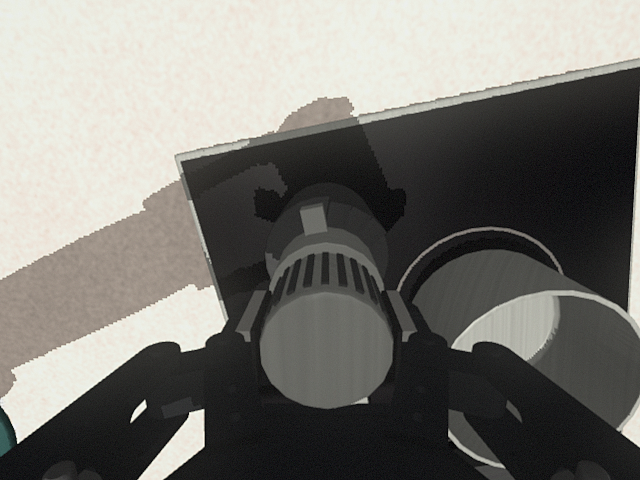

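The tool has turned 80° and the torque shows the stop is reached; the collar is held upright in the fingers at (325,345). Now I lower it.

Request:
servo_tool --pt "0 0 -0.04 0 0 0 1" --pt "0 0 -0.08 0 0 0 1" --pt "0 0 -0.12 0 0 0 1" --pt "0 0 -0.16 0 0 0 1" --pt "0 0 -0.2 0 0 0 1" --pt "0 0 -0.21 0 0 0 1" --pt "0 0 -0.21 0 0 0 1" --pt "0 0 -0.21 0 0 0 1"

```text
time: 17.1
tool_pos: [0.5487, 0.2299, 0.1888]
tcp_rot: [-2.343, -2.086, -0.004]
wrist_force: [2.0, 9.4, -6.2]
width: 0.573
grip_force: 64.9
```

Request:
servo_tool --pt "0 0 0 0 0 0 0" --pt "0 0 0 0 0 0 0" --pt "0 0 0 0 0 0 0" --pt "0 0 0 0 0 0 0" --pt "0 0 0.3 0 0 0 0" --pt "0 0 0.6 0 0 0 0" --pt "0 0 0.95 0 0 0 0" --pt "-0.3 0.1 1 0 0 0 0" --pt "-0.6 0.2 1 0 0 0 0" --pt "-0.9 0.3 1 0 0 0 0" --pt "-1 0.4 1 0 0 0 0" --pt "-1 0.4 1 0 0 0 0"

```text
time: 18.3
tool_pos: [0.3973, 0.2886, 0.3395]
tcp_rot: [-2.339, -2.097, -0.003]
wrist_force: [1.2, -0.1, 0.5]
width: 0.996
grip_force: 0.0
```

```bash
python3 - <<'E'
from h import *
s=bot.read_state();print(s["tool_pos"],s["wrist_force"])
ims=[bot.read_camera(c) for c in("scene","side")]
cv2.imwrite("pics/end.png",np.hstack([ims[0][100:400,250:550],ims[1][100:400,180:480]])[:,:,::-1])
P={}
for n,z in dict(handle_mid=.145,fork=.145,collar_grip=.203,pan=.06,skillet=.06).items():
    rs=[]
    for c in("scene","side"):
        m=bot.mark_of(n,c)
        if m: r=ray(c,m[0]["at"]);rs.append(r);print(n,c,round(m[0]["score"],2),atz(r,z).round(3))
    if len(rs)==2: print("  tri",tri(rs)[0].round(4))
E
```

```text
[0.39729225 0.28861186 0.33948539] [ 1.19660115 -0.05981156  0.51424393]
handle_mid scene 0.68 [0.555 0.119 0.145]
handle_mid side 0.93 [0.555 0.112 0.145]
  tri [0.555  0.1189 0.1421]
fork scene 0.62 [0.565 0.11  0.145]
fork side 0.77 [0.557 0.123 0.145]
  tri [0.5593 0.1162 0.1437]
collar_grip scene 0.79 [0.552 0.231 0.203]
collar_grip side 0.87 [0.552 0.224 0.203]
  tri [0.5521 0.2311 0.2011]
pan scene 0.95 [0.687 0.125 0.06 ]
pan side 0.93 [0.685 0.122 0.06 ]
  tri [0.6861 0.1259 0.0574]
skillet scene 0.88 [ 0.678 -0.127  0.06 ]
skillet side 0.65 [ 0.68  -0.126  0.06 ]
  tri [ 0.679  -0.1277  0.0623]
```

View pics/end.png

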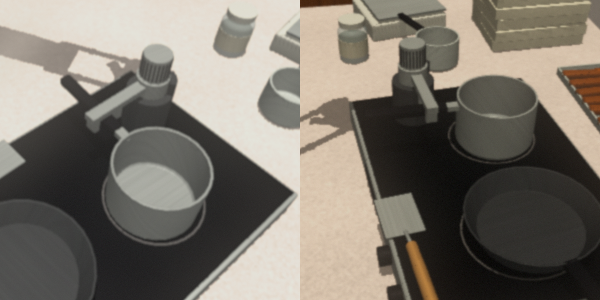

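The final views show the arm lying across the handle with a prong on each side (left crop, near (95,122)). The collar is home at 0.201 m, the pan stands flat on its zone, the skillet is unmoved and the robot is clear.

```bash
python3 -c "
from workcell import bot
print(bot.finish_job())"
```

```text
the job is handed in; nothing more can be done
None
```

The handle is swung in and locked, with the collar turned to its notch and measured home (grip at 0.201 m), the pan flat on its zone and the skillet unmoved; I handed the job in at about 18.5 s, and no verdict came back.

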